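Load the vial carrier under the reader's spring flap

ROBOT

A 6-joint arm with a two-finger parallel gripper is mounted at the origin on the work surface. World frame = base frame: x ahead of the robot, y to its left, z up, the work surface at z = 0. Lengths are in mm, angles in rad, forces in N, time in s.
With the tool pointing down it reaches from about 300 to 1000 mm from the base axis. Payload 5.1 kg.
Tool frame: the origin (TCP) lies between the finger pads; the fingertips stand 19 mm ahead of it and the grasp point (between the pads) is the TCP; z points along the fingers, y is the line along which they close (so a half turn about z gives the same grasp; the last joint's range is limited). The gripper opens to 95 mm and grips with 3 to 60 N. Pads are 20 mm wide; open, the fingers measure 119 mm over their backs; the gripper's body (75 mm by 180 mm) begins 59 mm behind the grasp point.
Start: joints at [1.248, 0.124, 1.65, -0, 1.367, -0.083], TCP at [154.403, 631.383, 233.656] pointing down, gripper open.
Joint ranges: [-2.61, 2.61], [-1.02, 2.33], [0.03, 2.71], [-1.35, 4.49], [0.32, 2.68], [-2.91, 2.91]. Speed limits (rad/s): [2.57, 2.57, 3.14, 3.14, 3.14, 3.14].

INTERFACE

Orientations are given as a unit quaternion [w, x, y, z].
In Python, from workcell import r gives the robot as it stands.
- The arm moves only by the tool step_arm, never from a script. Its argument "commands" is a list of rows, each an object of numbers: "dx", "dy", "dz": the shift along the tool's x, y, z in m; "wx", "wy", "wz": the turn, a rotation vector about the tool's x, y, z in degrees. In form: [{"dx": .., "dy": .., "dz": .., "wx": .., "wy": .., "wz": ..}, ...]. A call has 1 to 12 rows; each row is the pose to reach, as a shift and turn from the pose commanded when the call began, along the tool's axes at that moment; what a row does not reach only later rows make up. A row lasts 1/8 s, in which the tool goes at most 62.5 mm and 10.7 degrees, less where a joint would pass 70% of its speed; a pose out of reach is approached as far as the arm can. A call with a gripper value outside its range is refused whole. "fingers" is the gripper command: -1 is fully open, 1 is shut, values between are in proportion, set as the call begins (left out, the last holds). The fingers move at their own pace and stop on an object; "newtons" is the grip in N (left out, the last holds). Time passes only in rows, so rows that repeat a pose let the fingers close. It gives the time, the measured TCP pose, the force, the opening and the grip force at its end, in the units of the state.
- r.get_obs(): the state, without advancing time (a new reading comes with each control period).
- r.get_image(name): name is "scene" or "top"; returns the picture (420x560x3 uint8, red, green, blue); there is no depth.
- r.camera_info(name): a dict with "fx", "fy", "cx", "cy" (pixels), "dist_coeffs" ([k1, k2, p1, p2, k3] as OpenCV has them; the pictures are not rectified), "pose" (4x4, takes a point from camera to world coordinates). Camera axes: x right, y up, looking along -z (the intrinsics and any distortion apply to the point x, -y, -z); pixel columns grow to the right and rows downward; lengths in mm; the calibration is good to about 2 mm. A picture is of the moment at which its call begins. camera_info takes no time and is no camera call.
- r.close_job(): hands the job in; it is judged then, once.
Trained networks look in the newest picture that a camera, given by its name, has taken for a name from the list of things; names that differ only in an ending like _2 or _b are one class to them, and where a whole thing is asked for, a point or a joint stands for the part that bears it (a point fixed in the world has none). Each returns a list of dicts, best first, with "p" (0 to 1); they miss things now and then, are a little off and sometimes report something else, mostly with a low value. They report only what shows in the picture. A call takes as long as a camera call. They do not tell look-alikes from the thing itself.
- r.look_for(query, camera): "point" ([x, y, z] in mm, in the coordinates of the camera as it stood for that picture, good to about 4 mm: the middle of the surface that is visible of it).
The state is a dict: "clock": time; "joints": joint angles; "qd": joint speeds; "effort": joint torques, N m; "eef_pos": TCP position; "ee_rot": TCP orientation; "force": force on the tool from outside, world axes, zero at the start; "ft_torque": the same for the moment, N m; "grip_width": finger opening in mm; "finger_force": force on a finger pad.
Only numpy, scipy, OpenCV 4.12 (cv2) and the standard library are available. Lean on these libraries where they do the work, as an engineer would, in place of code of your own. Each camera call takes 0.05 s, during which the arm holds its last target. There are 200 camera calls.

TASK

Press down the blue thumb plate of the sample reader with one fingertip to hold its spring-closed flap open, and meanwhile, with the other fingertip, push the red tab so that the vial carrier slides along its lane under the flap, fully home against the end stop. Then let go so that the flap springs fully shut behind the vials. Only press and push: do not lift the carrier, and leave the syringes, the bottle and the jar where they stand.

Things in the scene. Friction and masses are not known exactly. Their poses are not given: they have to be found in the camera images.
- dock: Sample reader, fixed. Origin: on the bench, lane centre line, at the mouth; x = push direction (away from robot), y left, z up; place and yaw vary. Grey base plate 6 mm thick, x -172 to +158 mm, y -100 to +46. Lane between white rails: inner faces y +-22 mm, tops z 20, x -172 to +66. White module 72 mm tall behind it. Steel hinge posts 48 mm tall at y -45, x -169 and +58 mm.
- flap (a joint): Flap angle: 0 shut, grows as it opens, hard stop 0.70 rad. Hinge rod along dock x at y -45, z 42 mm. Left of it a clear cover (x 0 to 62, y to +26 mm, z 44 to 47) with the tongue; right of it the blue thumb plate: pressing that down lifts the cover. Spring-closed: 30 mm from the rod it takes about 2.5 N to start, 3.5 to 4 N at 0.5 rad. Released, it shuts in under a second unless the tongue lands on the vials.
- thumb_plate (a point): On top of the blue thumb plate, mid-length, 30 mm right of the hinge rod: dock x -87, y -74 mm; z 51 mm shut, 36 at 0.5 rad, 30 at 0.7. Flat, 3 mm thick, dock x -162 to -12 mm, 4 to 50 mm right of the rod: a fingertip can slide along it in x at an unchanged flap angle. Shut, it rises outwards by 0.25 rad; level at flap angle 0.25.
- tongue (a point): Middle of the lower edge of the orange tongue on the flap, which bars the mouth to the vial block when shut: dock x 0 to 3 mm, y +4 to +26, lower edge z 25 mm. It clears the vial block from flap angle 0.36 rad up. The carrier's low tail passes under it even when shut.
- stop (a point): End stop: front face of the white module, at dock x = +66 mm, on the lane centre line at plate height (z 6 mm).
- carrier: Vial carrier 103 mm long (x), loose, about 0.16 kg (varies), in the lane on the plate, x towards the mouth. Origin: underside, mid-length. Grey vial block x -3.5 to +51.5 mm, 38 wide, 30 tall, white caps to 34; behind it a tail 12 mm tall, then the red tab. Starts with its front 10 to 35 mm short of the mouth. Home: front at the stop, origin at dock x +14.5 mm, flap shut between vials and tab.
- tab (a point): Centre of the rear (pushing) face of the carrier's upright red tab, 40 mm above the carrier's underside (46 mm above the bench). Tab: 8 mm thick, 36 mm wide, top 56 mm above the bench. At home this face is at dock x -37 mm, wholly outside the flap.
- rack: Bystander: white rack 150 x 110 mm with white-capped clear syringes, 91 mm tall; origin under its centre.
- syringe: Bystander: one clear syringe with white cap standing upright on a blue foot, dia 26 mm, 73 mm tall; origin under its centre.
- reagent: Bystander: amber reagent bottle with blue cap, dia 44 mm, 85 mm tall; origin under its centre.
- jar: Bystander: white jar, dia 48 mm, 55 mm tall; origin under its centre.
There are look-alikes about, which are no part of the job. Leave any yellow look-alike of the carrier alone.

How it is judged (in metres and radians):
On the way, in this order (a step that is already met when the one before it is completed fails the run):
1. the flap is held open by a finger while the vial block is still outside the mouth (value of joint flap above 0.25 rad and contact force between the fingers and flap above 0.3 N and x of carrier in the frame of dock below -0.042 m), for 0.1 s.
2. the carrier is pushed 20 mm or more under the flap while a finger holds the flap open (value of joint flap above 0.25 rad and contact force between the fingers and flap above 0.3 N and x of carrier in the frame of dock above -0.0315 m and contact force between the fingers and carrier above 0.05 N), for 0.04 s.
At the end, for the whole second after the job is handed in: The carrier lies flat in the lane within 6 mm of the end stop, at rest, and the flap is shut (below 0.05 rad) (x of carrier in the frame of dock above 0.0085 m and value of joint flap between -0.05 and 0.05 rad and z of carrier in the frame of dock below 0.01 m and angle between carrier's own z axis and vertical below 0.06 rad and angle between the x axis of carrier and the x axis of dock, either way round below 0.1 rad and linear speed of carrier below 0.01 m/s); the robot touches nothing.
It fails at once if the carrier is lifted (10 mm) or tipped (0.2 rad) (height (world z) of carrier above 0.016 m or angle between carrier's own z axis and vertical above 0.2 rad).
It fails at once if the rack of syringes is moved (15 mm) or tipped (distance of rack from where it was at the start of the episode above 0.015 m or angle between rack's own z axis and vertical above 0.3 rad).
It fails at once if the loose syringe is moved (15 mm) or tipped (distance of syringe from where it was at the start of the episode above 0.015 m or angle between syringe's own z axis and vertical above 0.3 rad).
It fails at once if the reagent bottle is moved (15 mm) or tipped (distance of reagent from where it was at the start of the episode above 0.015 m or angle between reagent's own z axis and vertical above 0.3 rad).
It fails at once if the jar is moved (15 mm) or tipped (distance of jar from where it was at the start of the episode above 0.015 m or angle between jar's own z axis and vertical above 0.3 rad).
It also fails if it takes over 35 s, if anything falls off the work surface, if the arm or the gripper's body presses on something with over 40 N, if the wrist force passes 120 N, or if a joint passes its speed limit or range.

## Working session

There is one attempt and no reset: what is moved stays moved. The work goes in short steps, Python scripts to look and compute and a tool call to move; the robot and the scene stay as the last step left them, time stands still between calls to the robot, and variables do not carry over. Pictures are saved under pics/ and viewed, at most 10 in all, crops included, and the job is handed in when it is done.

Besides the shell and the picture viewer there is one more tool, called after "Call:" as name(argument=value, ...), one argument or row to a line, values as JSON. step_arm: Moves the arm, as the interface text tells. Its arguments: {"type":"object","properties":{"commands":{"type":"array","items":{"type":"object","properties":{"dx":{"type":"number"},"dy":{"type":"number"},"dz":{"type":"number"},"wx":{"type":"number"},"wy":{"type":"number"},"wz":{"type":"number"}}}},"fingers":{"type":"number"},"newtons":{"type":"number"}},"required":["commands"]}

```bash
mkdir -p pics
cat > h.py <<'E'
import numpy as np,cv2
from workcell import r
def w(cam,p):
    T=np.array(r.camera_info(cam)["pose"]); return (T@np.r_[p,1])[:3]
def proj(cam,P):
    i=r.camera_info(cam);T=np.linalg.inv(np.array(i["pose"]));P=np.atleast_2d(P)
    c=(T[:3,:3]@P.T).T+T[:3,3]; c=c*[1,-1,-1]
    K=np.array([[i["fx"],0,i["cx"]],[0,i["fy"],i["cy"]],[0,0,1.]])
    return cv2.projectPoints(c.astype(float),np.zeros(3),np.zeros(3),K,np.array(i["dist_coeffs"],float))[0][:,0]
def ray(cam,uv,z):
    i=r.camera_info(cam);T=np.array(i["pose"])
    K=np.array([[i["fx"],0,i["cx"]],[0,i["fy"],i["cy"]],[0,0,1.]])
    n=cv2.undistortPoints(np.array(uv,float).reshape(-1,1,2),K,np.array(i["dist_coeffs"],float))[:,0]
    d=np.c_[n[:,0],-n[:,1],-np.ones(len(n))]@T[:3,:3].T
    return T[:3,3]+d*((np.atleast_1d(z)-T[2,3])/d[:,2])[:,None]
def snap(cam,f):
    im=r.get_image(cam); cv2.imwrite("pics/"+f,im[:,:,::-1]); return im
E
python3 - <<'E'
from h import *
for c in("top","scene"):
    snap(c,c+"1.png")
    print(c,np.round(np.array(r.camera_info(c)["pose"])[:3],2).tolist())
    for q in("dock","thumb_plate","tab","carrier","tongue","rack","syringe","reagent","jar"):
        print(q,[(np.round(w(c,d["point"])).tolist(),round(d["p"],2)) for d in r.look_for(q,c)[:3]])
o=r.get_obs();print(o["clock"],o["eef_pos"],o["ee_rot"],o["force"])
E
```

```text
top [[-0.01, 0.99, -0.1, 488.2], [-1.0, -0.01, 0.0, 33.96], [0.0, 0.1, 0.99, 940.47]]
dock [([662.0, -81.0, 47.0], 0.61)]
thumb_plate [([618.0, -124.0, 46.0], 0.72)]
tab [([368.0, -73.0, 30.0], 0.69), ([567.0, -75.0, 38.0], 0.59)]
carrier [([564.0, -74.0, 33.0], 0.69), ([619.0, -124.0, 46.0], 0.51)]
tongue [([622.0, -123.0, 48.0], 0.72)]
rack [([620.0, 141.0, 63.0], 0.7), ([660.0, -81.0, 49.0], 0.29)]
syringe [([739.0, -178.0, 48.0], 0.64)]
reagent [([423.0, 59.0, 59.0], 0.77)]
jar [([561.0, -265.0, 56.0], 0.71)]
scene [[-0.58, -0.56, 0.6, 1122.34], [0.82, -0.41, 0.4, 400.18], [0.02, 0.72, 0.69, 701.2]]
dock [([731.0, -55.0, 45.0], 0.65)]
thumb_plate [([627.0, -115.0, 45.0], 0.83)]
tab [([573.0, -69.0, 37.0], 0.8), ([377.0, -72.0, 28.0], 0.64)]
carrier [([572.0, -70.0, 34.0], 0.88), ([381.0, -67.0, 30.0], 0.69), ([658.0, 161.0, 63.0], 0.17)]
tongue [([628.0, -121.0, 46.0], 0.67)]
rack [([657.0, 159.0, 60.0], 0.83)]
syringe [([750.0, -177.0, 51.0], 0.8)]
reagent [([434.0, 59.0, 48.0], 0.94), ([728.0, -56.0, 44.0], 0.75)]
jar [([572.0, -259.0, 36.0], 0.91)]
1.0 [154.38704423 631.38376062 233.67057804] [6.87344184e-07 1.19609738e-01 9.92820986e-01 9.16805526e-06] [-0.98545792 -0.43606212 -0.52279483]
```

View pics/top1.png

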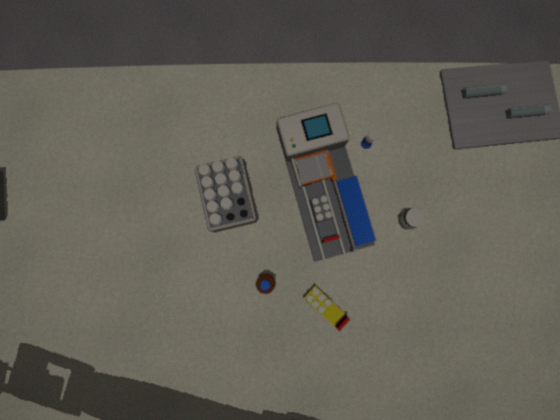

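View pics/scene1.png

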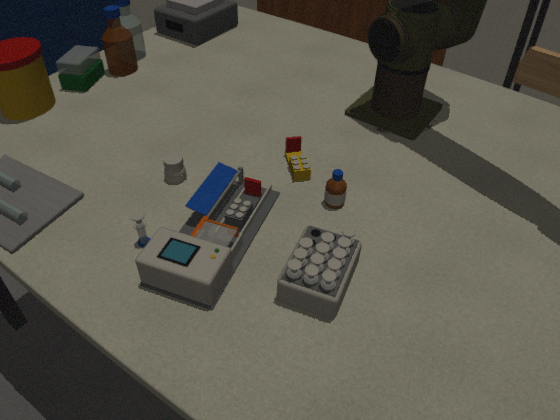

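The top view shows the reader yawed by about 15°: blue plate around (355,211), red tab around (330,239), orange flap around (313,168). The yellow look-alike is at (326,307), outside the reader. The scene view agrees. Next I fit the dock pose from the plate corners and the tab.

```bash
cat > fit.py <<'E'
from h import *
from scipy.optimize import least_squares
def big(m,near=None):
    n,l,s,c=cv2.connectedComponentsWithStats(m.astype(np.uint8)); k=range(1,n)
    i=max(k,key=lambda i:s[i,4]) if near is None else min([i for i in k if s[i,4]>15],key=lambda i:np.hypot(*(c[i]-near)))
    return (l==i).astype(np.uint8),c[i],s[i]
def quad(m):
    c=max(cv2.findContours(m,0,cv2.CHAIN_APPROX_NONE)[0],key=cv2.contourArea)
    h=cv2.convexHull(c); return cv2.approxPolyN(h,4,ensure_convex=True).reshape(4,2).astype(float)
def D(p,P):
    c,s=np.cos(p[2]),np.sin(p[2]);P=np.atleast_2d(P);return np.c_[p[0]+c*P[:,0]-s*P[:,1],p[1]+s*P[:,0]+c*P[:,1],P[:,2]]
top=lambda x,q:[x,-45-q*np.cos(.25)+1.5*np.sin(.25)*0,42+q*np.sin(.25)+1.5]
C=np.array([top(-162,4),top(-162,50),top(-12,50),top(-12,4)])
E
python3 - <<'E'
from fit import *
obs={}
for c in("top","scene"):
    im=cv2.imread(f"pics/{c}1.png").astype(int);b,g,rr=im[...,0],im[...,1],im[...,2]
    m,cc,s=big((b>1.8*g)&(b>2*rr)&(b>60)); q=quad(m); print(c,s,q.tolist()); obs[c]=q
    near={"top":(330,239),"scene":(252,187)}[c]
    m,cc,s=big((rr>2.2*g)&(rr>2.2*b)&(rr>50),near); print("tab",cc,s); obs[c+"t"]=cc
from itertools import permutations
def fit(cams):
    def res(p):
        o=[]
        for c in cams:
            P=proj(c,D(p,C)); best=min((np.roll(obs[c][::d],k,0)-P for k in range(4) for d in(1,-1)),key=lambda e:(e**2).sum()); o.append(best.ravel())
        return np.concatenate(o)
    s=least_squares(res,[710,-60,.25],x_scale=[10,10,.1],loss="soft_l1"); return s.x,np.sqrt((res(s.x)**2).mean())
for cams in(["top"],["scene"],["top","scene"]):
    p,e=fit(cams); print(cams,p,e)
for cam in("top","scene"):
    z=54 if cam=="top" else 50
    W=ray(cam,[obs[cam+"t"]],z)[0]; c,s=np.cos(p[2]),np.sin(p[2]);d=W[:2]-p[:2]; print(cam,"tab dock",c*d[0]+s*d[1],-s*d[0]+c*d[1])
print("anno")
im=cv2.imread("pics/top1.png")
def box(P,col,im,cam):
    cv2.polylines(im,[np.round(proj(cam,D(p,P))*8).astype(int)],True,col,1,16,3)
out=[]
for cam,(u,v) in {"top":(270,90),"scene":(130,150)}.items():
    im=cv2.imread(f"pics/{cam}1.png")
    im=cv2.resize(im[v:v+180,u:u+150],None,fx=3,fy=3,interpolation=2)
    for P,col in((C,(0,255,255)),([[-172,-100,6],[158,-100,6],[158,46,6],[-172,46,6]],(0,255,0)),([[-172,-22,20],[66,-22,20],[66,22,20],[-172,22,20]],(255,0,255))):
        cv2.polylines(im,[np.round((proj(cam,D(p,P))-[u,v])*24+12).astype(int)],True,col,1,16,3)
    out.append(im)
cv2.imwrite("pics/fit.png",np.clip(np.hstack(out)[:,:800]*1.5,0,255).astype(np.uint8))
E
```

```text
top [ 338  177   37   68 1302] [[375.0, 240.0], [355.0, 245.0], [337.0, 181.0], [355.0, 176.0]]
tab [330.57142857 238.19047619] [323 235  16   7  63]
scene [ 186  163   51   52 1110] [[237.0, 170.0], [205.0, 215.0], [185.0, 205.0], [219.0, 163.0]]
tab [252.43514644 186.31380753] [245 177  16  20 239]
['top'] [ 6.45870171e+02 -5.14734060e+01  2.57023855e-01] 0.7580672197315046
['scene'] [ 6.46111918e+02 -5.20342145e+01  2.50905097e-01] 0.6645930999078185
['top', 'scene'] [ 6.46047304e+02 -5.18188814e+01  2.53502746e-01] 0.7105529025700869
top tab dock -131.64947558104558 -0.7406585784186426
scene tab dock -119.7664187804578 4.466251776327006
anno
```

View pics/fit.png

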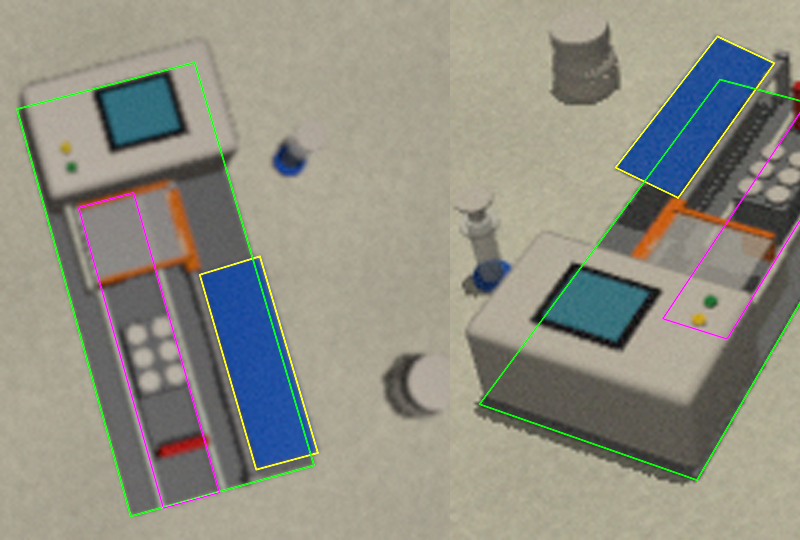

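```bash
cat >> fit.py <<'E'
p=np.array([646.05,-51.8,.2535])
from scipy.spatial.transform import Rotation as Ro
def go(x,y,z,yaw=6):
    "TCP target in dock mm, yaw deg of tool rel. to dock -> shift in tool axes (m) and wz"
    o=r.get_obs();q=np.array(o["ee_rot"]);R=Ro.from_quat(q[[1,2,3,0]])
    t=D(p,[x,y,z])[0]; d=R.inv().apply(t-np.array(o["eef_pos"]))/1000
    a=p[2]+np.radians(yaw); Y=np.array([-np.sin(a),np.cos(a),0]); X=np.array([-np.cos(a),-np.sin(a),0])
    T=Ro.from_matrix(np.c_[X,Y,[0,0,-1]]); print("world",t.round(1),"shift",d.round(4),"turn",np.degrees((R.inv()*T).as_rotvec()).round(2))
E
python3 - <<'E'
from fit import *
for cam,cc in(("top",(330.57,238.19)),("scene",(252.43,186.3))):
    def f(v):
        P=[[v[0]+a,v[1]+b,z] for a in(0,8) for b in(-18,18) for z in(18,56)]
        h=cv2.convexHull(proj(cam,D(p,P)).astype(np.float32));m=cv2.moments(h);return np.array([m["m10"],m["m01"]])/m["m00"]-cc
    print(cam,"tab rear,y",least_squares(f,[-135,0]).x)
go(-146,-39,130); go(-146,-39,55)
E
```

```text
top tab rear,y [-134.99999799    0.        ]
scene tab rear,y [-135.    0.]
world [ 514.5 -126.2  130. ] shift [-0.5297 -0.6504  0.1037] turn [  0.     0.   -34.26]
world [ 514.5 -126.2   55. ] shift [-0.5297 -0.6504  0.1787] turn [  0.     0.   -34.26]
```

Call:
step_arm(
  commands=[
    {"dx":-0.045,"dy":-0.055,"wz":-4},
    {"dx":-0.09,"dy":-0.11,"wz":-8},
    {"dx":-0.13,"dy":-0.16,"wz":-12},
    {"dx":-0.18,"dy":-0.22,"wz":-16},
    {"dx":-0.22,"dy":-0.27,"wz":-20},
    {"dx":-0.26,"dy":-0.325,"wz":-24},
    {"dx":-0.31,"dy":-0.38,"wz":-28},
    {"dx":-0.355,"dy":-0.435,"wz":-32},
    {"dx":-0.4,"dy":-0.49,"wz":-34.26},
    {"dx":-0.44,"dy":-0.54,"wz":-34.26},
    {"dx":-0.485,"dy":-0.595,"wz":-34.26},
    {"dx":-0.53,"dy":-0.65,"wz":-34.26},
  ],
  fingers=-0.39,
  newtons=30,
)

```text
$.commands[0]: bad value
```

Run:
```python
from fit import *
go(-146,-39,115)
```

```text
world [ 514.5 -126.2  115. ] shift [-0.5297 -0.6504  0.1187] turn [  0.     0.   -34.26]
```

Call:
step_arm(
  commands=[
    {"dx":-0.18,"dy":-0.22,"dz":0,"wx":0,"wy":0,"wz":-12},
    {"dx":-0.18,"dy":-0.22,"dz":0,"wx":0,"wy":0,"wz":-12},
    {"dx":-0.18,"dy":-0.22,"dz":0,"wx":0,"wy":0,"wz":-12},
    {"dx":-0.18,"dy":-0.22,"dz":0,"wx":0,"wy":0,"wz":-12},
    {"dx":-0.35,"dy":-0.43,"dz":0,"wx":0,"wy":0,"wz":-24},
    {"dx":-0.35,"dy":-0.43,"dz":0,"wx":0,"wy":0,"wz":-24},
    {"dx":-0.35,"dy":-0.43,"dz":0,"wx":0,"wy":0,"wz":-24},
    {"dx":-0.35,"dy":-0.43,"dz":0,"wx":0,"wy":0,"wz":-24},
    {"dx":-0.53,"dy":-0.65,"dz":0,"wx":0,"wy":0,"wz":-34.26},
    {"dx":-0.53,"dy":-0.65,"dz":0,"wx":0,"wy":0,"wz":-34.26},
    {"dx":-0.53,"dy":-0.65,"dz":0,"wx":0,"wy":0,"wz":-34.26},
    {"dx":-0.53,"dy":-0.65,"dz":0,"wx":0,"wy":0,"wz":-34.26},
  ],
  fingers=-0.39,
  newtons=30,
)

```text
clock: 2.5
eef_pos: [469.9, -31.9, 234.2]
ee_rot: [0.001, -0.178, 0.984, -0.0]
force: [-0.0, -0.2, -0.6]
grip_width: 66.2
finger_force: 0.0
```

Run:
```python
from fit import *
go(-146,-39,105)
```

```text
world [ 514.5 -126.2  105. ] shift [-0.0085 -0.1039  0.1292] turn [-0.03  0.08 -0.03]
```

Call:
step_arm(
  commands=[
    {"dx":0,"dy":0,"dz":0,"wx":0,"wy":0,"wz":0},
    {"dx":0,"dy":0,"dz":0,"wx":0,"wy":0,"wz":0},
  ],
)

```text
clock: 2.75
eef_pos: [469.1, -29.8, 233.5]
ee_rot: [-0.0, -0.178, 0.984, 0.0]
force: [1.2, 0.7, -0.1]
grip_width: 66.1
finger_force: 0.0
```

Run:
```python
from fit import *
go(-146,-39,105)
```

```text
world [ 514.5 -126.2  105. ] shift [-0.0088 -0.1063  0.1284] turn [ 0.04 -0.02 -0.05]
```

Call:
step_arm(
  commands=[
    {"dx":-0.0044,"dy":-0.053,"dz":0,"wx":0,"wy":0,"wz":0},
    {"dx":-0.0088,"dy":-0.106,"dz":0,"wx":0,"wy":0,"wz":0},
    {"dx":-0.0088,"dy":-0.106,"dz":0.04,"wx":0,"wy":0,"wz":0},
    {"dx":-0.0088,"dy":-0.106,"dz":0.09,"wx":0,"wy":0,"wz":0},
    {"dx":-0.0088,"dy":-0.106,"dz":0.128,"wx":0,"wy":0,"wz":0},
    {"dx":-0.0088,"dy":-0.106,"dz":0.128,"wx":0,"wy":0,"wz":0},
    {"dx":-0.0088,"dy":-0.106,"dz":0.128,"wx":0,"wy":0,"wz":0},
  ],
)

```text
clock: 3.62
eef_pos: [515.8, -125.3, 107.5]
ee_rot: [0.001, -0.179, 0.984, -0.001]
force: [0.5, -0.5, 0.7]
grip_width: 65.9
finger_force: 0.0
```

Run:
```python
from fit import *
go(-146,-39,82)
a=snap("scene","s2.png")[120:290,120:350];b=snap("top","t2.png")[90:290,230:430]
f=lambda i,h,w:cv2.resize(i,(w,h),interpolation=2)
o=np.hstack([f(a,370,500),f(b,370,300)*1])
cv2.imwrite("pics/c2.png",np.clip(o[:,:,::-1]*1.5,0,255).astype(np.uint8))
for c in("top","scene"): print(c,[(np.round(w(c,d["point"])).tolist(),round(d["p"],2)) for d in r.look_for("tab",c)[:2]])
```

```text
world [ 514.5 -126.2   82. ] shift [ 0.0016 -0.0003  0.0255] turn [-0.09  0.12  0.09]
top [([387.0, -54.0, 32.0], 0.84), ([578.0, -72.0, 38.0], 0.7)]
scene [([378.0, -66.0, 25.0], 0.98), ([577.0, -70.0, 34.0], 0.96)]
```

View pics/c2.png

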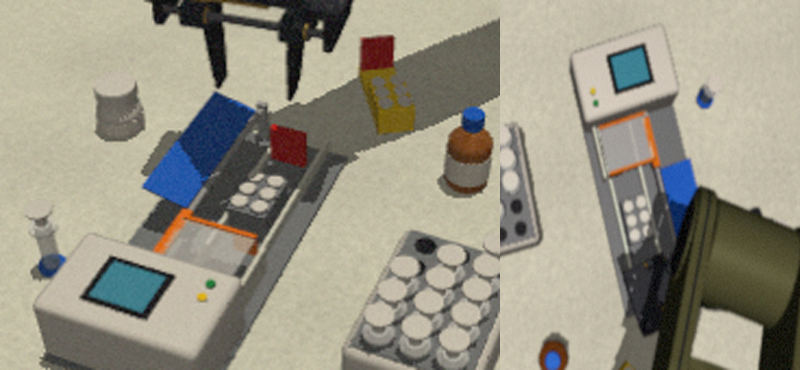

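The scene crop shows the plate finger tip at about (220,83) and the tab finger tip at about (292,97), behind and above the red tab (290,145). I'll check these against the projection of the model.

Run:
```python
from fit import *
o=r.get_obs();q=np.array(o["ee_rot"]);R=Ro.from_quat(q[[1,2,3,0]])
print(o["eef_pos"])
for s in(1,-1): print("tip",proj("scene",[np.array(o["eef_pos"])+R.apply([0,s*39,19])]))
for x in(-139,-135,-131): print(x,"tab front top corners",proj("scene",D(p,[[x+8,-18,56],[x+8,18,56]])).round(1).tolist())
```

```text
[ 516.07315098 -126.17634746  107.97858533]
tip [[255.28095566 162.77894382]]
tip [[219.34586779 156.37268715]]
-139 tab front top corners [[244.6, 178.2], [260.6, 182.4]]
-135 tab front top corners [[243.8, 179.4], [259.8, 183.6]]
-131 tab front top corners [[243.0, 180.5], [259.1, 184.7]]
```

Run:
```python
from fit import *
go(-150,-39,77); go(-150,-39,55)
```

```text
world [ 510.6 -127.2   77. ] shift [0.0055 0.0011 0.031 ] turn [-0.14  0.17  0.02]
world [ 510.6 -127.2   55. ] shift [0.0056 0.0011 0.053 ] turn [-0.14  0.17  0.02]
```

Call:
step_arm(
  commands=[
    {"dx":0.0055,"dy":0.001,"dz":0.01,"wx":0,"wy":0,"wz":0},
    {"dx":0.0055,"dy":0.001,"dz":0.028,"wx":0,"wy":0,"wz":0},
    {"dx":0.0055,"dy":0.001,"dz":0.028,"wx":0,"wy":0,"wz":0},
    {"dx":0.0055,"dy":0.001,"dz":0.028,"wx":0,"wy":0,"wz":0},
  ],
)

```text
clock: 4.32
eef_pos: [509.0, -126.9, 77.1]
ee_rot: [-0.0, -0.178, 0.984, 0.0]
force: [0.0, -1.2, 0.4]
grip_width: 66.1
finger_force: 0.0
```

Run:
```python
from fit import *
go(-150,-39,55)
o=r.get_obs();print(o["force"],o["eef_pos"])
```

```text
world [ 510.6 -127.2   55. ] shift [-0.0015 -0.0008  0.0221] turn [ 0.04 -0.04 -0.01]
[ 0.04332221 -1.17526978  0.38911293] [ 508.95633423 -126.93091927   77.117451  ]
```

Now press down.

Call:
step_arm(
  commands=[
    {"dx":0,"dy":0,"dz":0.006,"wx":0,"wy":0,"wz":0},
    {"dx":0,"dy":0,"dz":0.012,"wx":0,"wy":0,"wz":0},
    {"dx":0,"dy":0,"dz":0.018,"wx":0,"wy":0,"wz":0},
    {"dx":0,"dy":0,"dz":0.0225,"wx":0,"wy":0,"wz":0},
    {"dx":0,"dy":0,"dz":0.0225,"wx":0,"wy":0,"wz":0},
    {"dx":0,"dy":0,"dz":0.0225,"wx":0,"wy":0,"wz":0},
  ],
)

```text
clock: 5.08
eef_pos: [509.9, -127.2, 55.7]
ee_rot: [0.001, -0.178, 0.984, -0.0]
force: [2.5, -2.9, 4.3]
grip_width: 66.1
finger_force: 2.0
```

Run:
```python
from fit import *
go(-142,-39,55)
o=r.get_obs();print(o["force"],o["eef_pos"])
a=snap("scene","s3.png")[120:300,120:360]
cv2.imwrite("pics/c3.png",np.clip(cv2.resize(a,(800,600),interpolation=2)[:,:,::-1]*1.6,0,255).astype(np.uint8))
```

```text
world [ 518.4 -125.2   55. ] shift [-0.0087 -0.0011  0.0007] turn [-0.06  0.07  0.  ]
[ 2.48454023 -2.87974739  4.31809297] [ 509.87828714 -127.19229489   55.68981285]
```

View pics/c3.png

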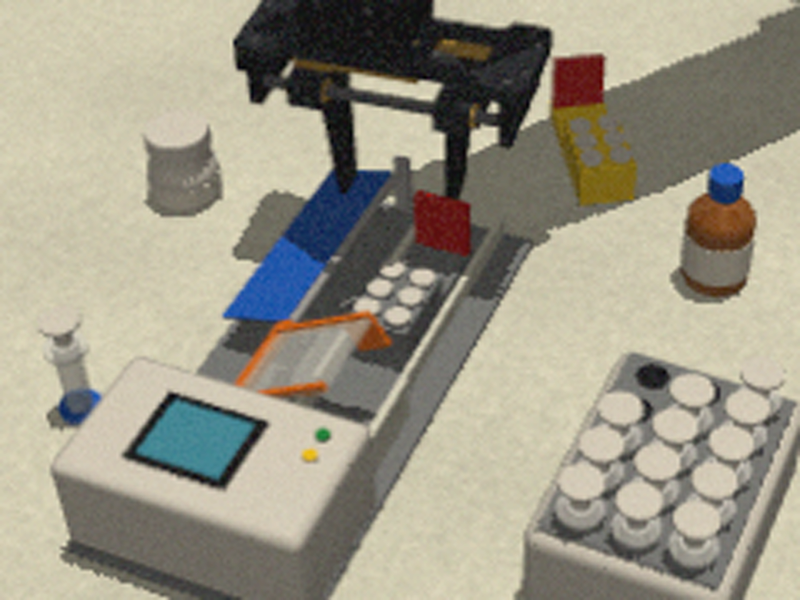

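The flap is open with the tongue raised at (375,330). The plate finger tip is on the plate at (345,185), and the tab finger tip at (455,190) is just behind the red tab (440,222). Next is the push along dock x.

Call:
step_arm(
  commands=[
    {"dx":-0.006,"dy":-0.0006,"dz":0,"wx":0,"wy":0,"wz":0},
    {"dx":-0.012,"dy":-0.0013,"dz":0,"wx":0,"wy":0,"wz":0},
    {"dx":-0.018,"dy":-0.0019,"dz":0,"wx":0,"wy":0,"wz":0},
    {"dx":-0.024,"dy":-0.0025,"dz":0,"wx":0,"wy":0,"wz":0},
    {"dx":-0.03,"dy":-0.0032,"dz":0,"wx":0,"wy":0,"wz":0},
    {"dx":-0.036,"dy":-0.0038,"dz":0,"wx":0,"wy":0,"wz":0},
    {"dx":-0.042,"dy":-0.0044,"dz":0,"wx":0,"wy":0,"wz":0},
    {"dx":-0.048,"dy":-0.005,"dz":0,"wx":0,"wy":0,"wz":0},
    {"dx":-0.054,"dy":-0.0057,"dz":0,"wx":0,"wy":0,"wz":0},
    {"dx":-0.06,"dy":-0.0063,"dz":0,"wx":0,"wy":0,"wz":0},
    {"dx":-0.066,"dy":-0.0069,"dz":0,"wx":0,"wy":0,"wz":0},
    {"dx":-0.066,"dy":-0.0069,"dz":0,"wx":0,"wy":0,"wz":0},
  ],
)

```text
clock: 6.62
eef_pos: [574.5, -110.1, 55.5]
ee_rot: [0.001, -0.178, 0.984, -0.0]
force: [-0.2, -1.1, 3.4]
grip_width: 66.0
finger_force: 2.0
```

Run:
```python
from fit import *
go(-43.5,-39,55)
o=r.get_obs();print(o["force"],o["eef_pos"])
a=snap("scene","s4.png")[120:300,120:360]
cv2.imwrite("pics/c4.png",np.clip(cv2.resize(a,(800,600),interpolation=2)[:,:,::-1]*1.6,0,255).astype(np.uint8))
```

```text
world [ 613.7 -100.5   55. ] shift [-0.0401 -0.0047  0.0006] turn [-0.03  0.1   0.01]
[-0.17034262 -1.05230785  3.42767408] [ 574.47215335 -110.10834936   55.52226696]
```

View pics/c4.png

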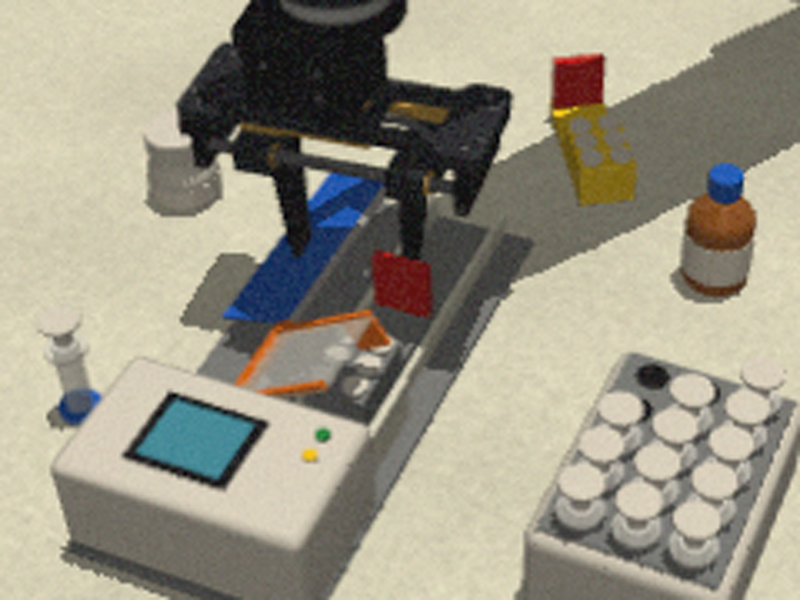

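The vial block is now going under the open flap. The red tab is at (402,285), with the finger right behind it. I'll keep pushing.

Call:
step_arm(
  commands=[
    {"dx":-0.006,"dy":-0.0006,"dz":0,"wx":0,"wy":0,"wz":0},
    {"dx":-0.012,"dy":-0.0013,"dz":0,"wx":0,"wy":0,"wz":0},
    {"dx":-0.018,"dy":-0.0019,"dz":0,"wx":0,"wy":0,"wz":0},
    {"dx":-0.024,"dy":-0.0025,"dz":0,"wx":0,"wy":0,"wz":0},
    {"dx":-0.029,"dy":-0.003,"dz":0,"wx":0,"wy":0,"wz":0},
    {"dx":-0.032,"dy":-0.0034,"dz":0,"wx":0,"wy":0,"wz":0},
    {"dx":-0.035,"dy":-0.0037,"dz":0,"wx":0,"wy":0,"wz":0},
    {"dx":-0.037,"dy":-0.0039,"dz":0,"wx":0,"wy":0,"wz":0},
    {"dx":-0.037,"dy":-0.0039,"dz":0,"wx":0,"wy":0,"wz":0},
  ],
)

```text
clock: 7.8
eef_pos: [609.8, -100.9, 55.2]
ee_rot: [0.0, -0.178, 0.984, -0.0]
force: [-2.0, -2.1, 3.5]
grip_width: 65.9
finger_force: 2.0
```

Call:
step_arm(
  commands=[
    {"dx":-0.001,"dy":-0.0001,"dz":0,"wx":0,"wy":0,"wz":0},
    {"dx":-0.002,"dy":-0.0002,"dz":0,"wx":0,"wy":0,"wz":0},
    {"dx":-0.003,"dy":-0.0003,"dz":0,"wx":0,"wy":0,"wz":0},
    {"dx":-0.003,"dy":-0.0003,"dz":0,"wx":0,"wy":0,"wz":0},
  ],
)

```text
clock: 8.3
eef_pos: [611.4, -100.4, 55.1]
ee_rot: [-0.001, -0.178, 0.984, 0.0]
force: [-7.1, -3.2, 7.1]
grip_width: 65.9
finger_force: 4.4
```

Run:
```python
from fit import *
go(-43.5,-39,55)
o=r.get_obs();print(o["force"],o["eef_pos"])
a=snap("scene","s5.png")[120:300,120:360]
cv2.imwrite("pics/c5.png",np.clip(cv2.resize(a,(800,600),interpolation=2)[:,:,::-1]*1.6,0,255).astype(np.uint8))
```

```text
world [ 613.7 -100.5   55. ] shift [-0.0022 -0.0008  0.0001] turn [ 0.04 -0.16  0.04]
[-7.11771246 -3.16391191  7.14566853] [ 611.36125809 -100.44162921   55.13715139]
```

View pics/c5.png

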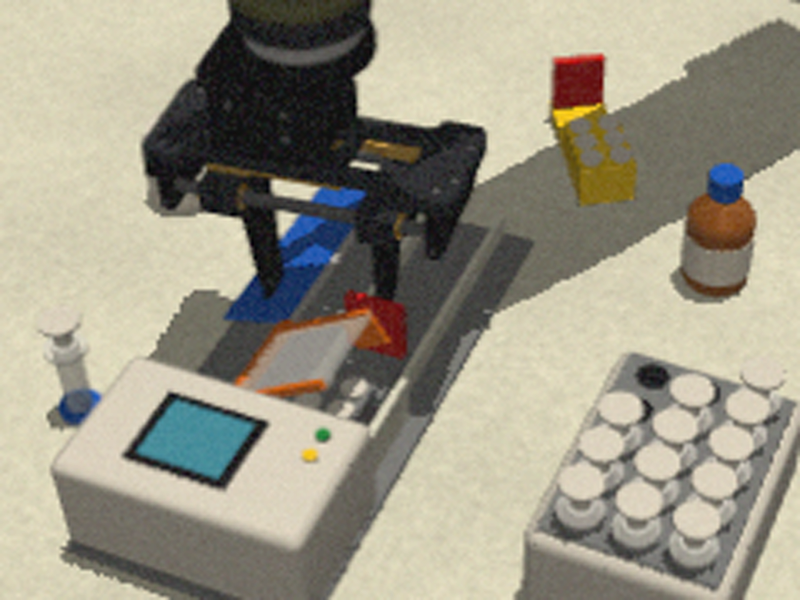

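The carrier has stopped with about 7 N of push force and the tool within 2 mm of the computed home position, so it is against the stop. The tab (380,322) is outside the flap. I'll back off, then lift.

Call:
step_arm(
  commands=[
    {"dx":0.004,"dy":0.0004,"dz":0,"wx":0,"wy":0,"wz":0},
    {"dx":0.01,"dy":0.001,"dz":0,"wx":0,"wy":0,"wz":0},
    {"dx":0.01,"dy":0.001,"dz":0,"wx":0,"wy":0,"wz":0},
    {"dx":0.01,"dy":0.001,"dz":-0.01,"wx":0,"wy":0,"wz":0},
    {"dx":0.01,"dy":0.001,"dz":-0.025,"wx":0,"wy":0,"wz":0},
    {"dx":0.01,"dy":0.001,"dz":-0.06,"wx":0,"wy":0,"wz":0},
    {"dx":0.04,"dy":0.004,"dz":-0.11,"wx":0,"wy":0,"wz":0},
    {"dx":0.1,"dy":0.01,"dz":-0.13,"wx":0,"wy":0,"wz":0},
    {"dx":0.15,"dy":0.015,"dz":-0.13,"wx":0,"wy":0,"wz":0},
    {"dx":0.15,"dy":0.015,"dz":-0.13,"wx":0,"wy":0,"wz":0},
    {"dx":0.15,"dy":0.015,"dz":-0.13,"wx":0,"wy":0,"wz":0},
    {"dx":0.15,"dy":0.015,"dz":-0.13,"wx":0,"wy":0,"wz":0},
  ],
)

```text
clock: 9.85
eef_pos: [467.3, -138.5, 185.2]
ee_rot: [-0.0, -0.178, 0.984, 0.0]
force: [-0.2, -0.3, 0.4]
grip_width: 65.8
finger_force: 0.0
```

Run:
```python
from fit import *
o=r.get_obs();print(o["force"],o["eef_pos"],o["qd"])
a=snap("scene","s6.png")[160:280,140:300]
cv2.imwrite("pics/c6.png",np.clip(cv2.resize(a,(800,600),interpolation=2)[:,:,::-1]*1.6,0,255).astype(np.uint8))
print(((proj("scene",D(p,[[-29,-18,56],[-29,18,56],[-29,18,18]]))-[140,160])*5).round())
print(((proj("scene",D(p,C))-[140,160])*5).round())
```

```text
[-0.22042369 -0.32916415  0.42907681] [ 467.30226343 -138.51400977  185.21906715] [ 0.00247108  0.00918424 -0.00457372 -0.00100568 -0.001865   -0.00266864]
[[416. 247.]
 [501. 271.]
 [505. 341.]]
[[487.  52.]
 [392.   7.]
 [223. 226.]
 [327. 277.]]
```

View pics/c6.png

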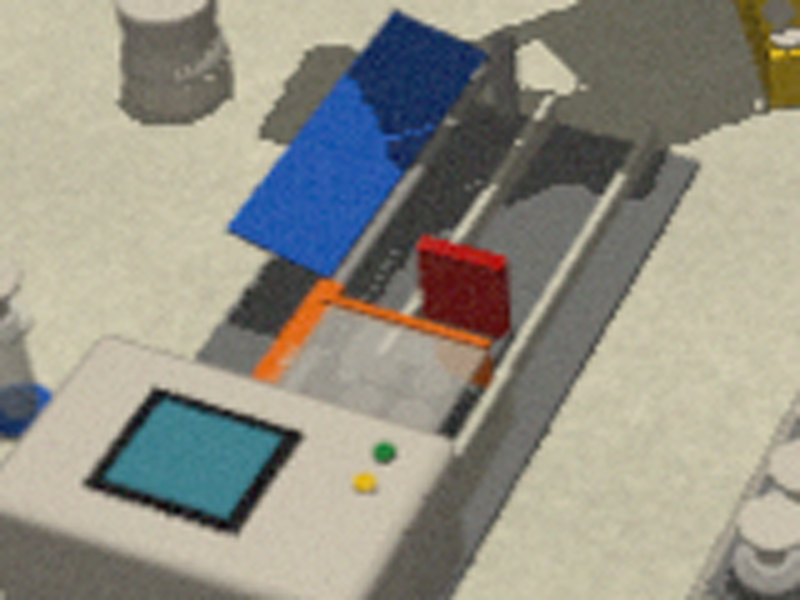

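The flap is shut: the plate corners match the closed model. The tab's front top edge, at about (420,247) to (507,268), matches the home prediction, and the arm is clear. I'm handing the job in.

```bash
python3 -c "
from workcell import r
print(r.close_job())"
```

```text
the job is handed in; nothing more can be done
None
```

The carrier is home against the end stop, the flap has sprung shut behind the vials, the other items were left alone, and the job was handed in at about 10 s; no verdict was returned, so this rests on the last picture and the force readings.

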